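# Index the tube carousel and secure its locking pin

### The job

Turn the reader's tube carousel by its crank post, the shorter way round, until the locking pin drops into the notch of the rim; turn gently and stop as soon as the pin catches, without forcing it. Then swing the steel keeper all the way over the head of the dropped pin, let go of everything, and leave the other things on the bench where they are.

Things in the scene. Friction and masses are not known exactly. Their poses are not given: they have to be found in the camera images.
- reader: white tube reader on a black foot, 240 x 260 x 90 mm, fixed. Origin: centre of its underside, on the carousel's vertical axis; z up. Carousel: 180 mm across, steel rim, top face 104 mm above the bench. The pin stands in an aluminium guide block (30 mm wide, top 126 mm up) over the rim at reader x 0, y +75 mm. Only the crank post and the keeper's tab rise above 155 mm.
- carousel (a joint): carousel angle, rad, grows counterclockwise from above; endless, stays put, friction 0.2 N m (4 N at the crank). The notch is under the pin nominally at 0, equally at 6.283; starts 0.8 to 5.48. The rim is clamped on by hand: the true catch is up to 0.25 rad before or after nominal, to be felt. Notch 14 mm wide, 75 mm from the axis: with the pin down, 0.05 rad of play, then a rigid stop.
- crank_grip (a point): on the axis of the crank post: upright black round post 16 mm thick, 50 mm from the carousel's axis, opposite the notch; bare from 130 to 205 mm above the bench. This point is 190 mm above the bench. It goes round with the carousel; its sleeve spins freely about its own axis, so a gripper can hold it and keep its own yaw.
- home_mark (a point): fixed point of the reader where crank_grip is when the carousel is at its nominal angle (reader frame x 0, y -50 mm, 190 mm above the bench)
- index_pin: loose upright locking pin in the guide: steel shank 10 mm thick, flat black head 20 mm wide, 8 mm thick; 50 mm long in all. Origin: centre of its lower end. That end rides on the rim, 104 mm above the bench, and falls by its own weight (about 120 g) to 90 mm when the notch is under it. Bent if the contact forces on it add up to over 24 N (some 15 N of extra push on the crank post against the dropped pin).
- keeper (a joint): keeper angle, rad: 0 swung away, 1.5 at its stop fully over the pin's head; grows counterclockwise from above. Starts 0 to 0.4, stays where left (friction 0.04 N m). Flat steel arm 16 mm wide, 8 mm thick, underside 142 mm above the bench: it passes 2 mm over the head of a dropped pin and bumps into a raised one.
- keeper_tab (a point): on the axis of the keeper's tab: upright black round post 10 mm thick, 54 mm from the keeper's pivot, a freely spinning sleeve from 150 to 180 mm above the bench. This point is 172 mm above the bench.
- keeper_pivot (a point): fixed point on the keeper's vertical hinge axis (reader frame x +45, y +105 mm, 142 mm above the bench)
- reagent: brown bottle, 60 mm wide, 130 mm tall, bystander; origin at the centre of its underside
- tube_rack: white open divided rack 100 x 160 x 50 mm, bystander; origin at the centre of its underside
- swab_cup: clear cup, 72 mm wide, 90 mm tall, bystander; origin at the centre of its underside

How it is judged:
On the way, in this order (a step that is already met when the one before it is completed fails the run):
1. the locking pin has dropped into the notch (z of index_pin in the frame of reader below 0.094 m), for 0.2 s.
2. the keeper is swung over the dropped pin (z of index_pin in the frame of reader below 0.094 m and value of joint keeper above 1.35 rad), for 0.2 s.
At the end, for the whole second after the job is handed in: the locking pin's lower end is less than 94 mm above the reader's underside (dropped through the notch), the keeper stands beyond 1.35 rad (at its stop over the pin), the pin is at rest, and the bottle, rack and cup are within 20 mm of where they were (all of step 2 and linear speed of index_pin below 0.01 m/s and distance of each of reagent, tube_rack, swab_cup from where it was at the start of the episode below 0.02 m); the robot touches nothing.
It fails at once if the carousel was turned the long way round (crank post carried to the far side of its start, more than 2.8 rad, while still more than 0.75 rad from its nominal place) (distance of crank_grip from where it was at the start of the episode above 0.0985 m and horizontal distance between crank_grip and home_mark above 0.0366 m).
It fails at once if the locking pin was forced (total contact force on it above 24 N) (contact force between index_pin and anything else above 24 N).
It fails at once if a bystander was knocked (moved more than 20 mm) (distance of any of reagent, tube_rack, swab_cup from where it was at the start of the episode above 0.02 m).
It also fails if it takes over 58 s, if anything falls off the work surface, if the arm or the gripper's body presses on something with over 40 N, if the wrist force passes 120 N, or if a joint passes its speed limit or range.

### The arm

A 6-joint arm with a two-finger parallel gripper is mounted at the origin on the work surface. World frame = base frame: x ahead of the robot, y to its left, z up, the work surface at z = 0. Lengths are in m, angles in rad, forces in N, time in s.
With the tool pointing down it reaches from about 0.275 to 0.775 m from the base axis. Payload 14.6 kg.
Tool frame: the origin (TCP) lies between the finger pads; the fingertips stand 8 mm ahead of it and the grasp point (between the pads) lies 11 mm behind it (arm.tips_ahead is the distance from the TCP to the fingertips, in m); z points along the fingers, x is the direction in which the jaws open and shut, and the axes are right-handed (so a half turn about z gives the same grasp; the last joint's range is limited). The gripper opens to 85 mm and grips with 20 to 120 N. Pads are 22 mm wide; open, the fingers measure 114 mm over their backs; the gripper's body (76 mm by 85 mm) begins 54 mm behind the grasp point. The pads swing forward as they close: fully open they stand 13 mm farther back than shut.
Start: joints at [-1.397, 0.263, -0.048, 1.259, 0, 1.415], TCP at [0.17, -0.497, 0.239] pointing down, gripper open.
Joint ranges: [-2.65, 2.65], [-0.89, 1.7], [-1.18, 1.37], [-2.13, 2.11], [-1.35, 1.29], [-3.14, 3.14]. Speed limits (rad/s): [1.89, 1.89, 2.57, 2.79, 3.14, 3.14].

### API

Orientations are given as a unit quaternion [x, y, z, w].
In Python, from workcell import arm, grab_frame gives the robot as it stands.
- The arm moves only by the shell command python3 -m creep 'ROWS' [OPENING]. ROWS is JSON, a list of rows, each an object of numbers: "x", "y", "z": the shift along the world's x, y, z in mm; "wx", "wy", "wz": the turn, a rotation vector about the world's x, y, z in degrees. In form: [{"x": .., "y": .., "z": .., "wx": .., "wy": .., "wz": ..}, ...]. A call has exactly 8 rows; each row is the pose to reach, as a shift and turn from the pose measured when the call began; what a row does not reach only later rows make up. A row lasts 1/8 s, in which the tool goes at most 62.5 mm and 10.7 degrees, less where a joint would pass 70% of its speed; a pose out of reach is approached as far as the arm can. A call with a gripper value outside its range is refused whole. OPENING is the finger opening in mm, from 0 to 85.4, set as the call begins (- or left out, the last holds). The fingers move at their own pace and stop on an object; the grip force is fixed at half the most. Time passes only in rows, so rows that repeat a pose let the fingers close, or fill a call up. It gives the time, the measured TCP pose, the force and the opening at its end, in the units of the state.
- arm.observe(): the state, without advancing time (a new reading comes with each control period).
- grab_frame(name): name is "side" or "top"; returns a dict with "frame" (480x640x3 uint8, red, green, blue), "fx", "fy", "cx", "cy" (pixels), "k1" (the pictures are not rectified: a ray, as slopes to the right and down, at radius r is drawn at 1 + k1 r^2 times it, then the intrinsics apply), "extrinsics" (4x4, takes a point from camera to world coordinates). Camera axes: x right, y down, z forward; pixel columns grow to the right and rows downward; lengths in m; the calibration is good to about 2 mm. A picture is of the moment at which its call begins. There is no depth.
- arm.job_done(): hands the job in, once; it reports no verdict.
The state is a dict: "time": time; "joints": joint angles; "qd": joint speeds; "tau": joint torques, N m; "tcp_pos": TCP position; "orientation": TCP orientation; "wrist_force": force on the tool from outside, world axes, zero at the start; "ft_torque": the same for the moment, N m; "grip_width": finger opening in m.
Only numpy, scipy, OpenCV 4.12 (cv2) and the standard library are available. Lean on these libraries where they do the work, as an engineer would, in place of code of your own. Each camera call takes 0.05 s, during which the arm holds its last target. There are 200 camera calls.

## Working session

There is one attempt and no reset: what is moved stays moved. The work goes in short steps, Python scripts to look and compute and a shell command to move; the robot and the scene stay as the last step left them, time stands still between calls to the robot, and variables do not carry over. Pictures are saved under pics/ and viewed, about 8 in all and at most 12, crops included, and the job is handed in when it is done.

```bash
ls; mkdir -p pics
python3 - <<'E'
from workcell import arm, grab_frame
import cv2, numpy as np
for n in ("side","top"):
    f=grab_frame(n); cv2.imwrite(f"pics/{n}0.png",f["frame"][:,:,::-1])
    print(n,f["fx"],f["fy"],f["cx"],f["cy"],f["k1"]);print(np.round(f["extrinsics"],4))
print(arm.observe())
E
```

```text
pics
side 561.2847538963348 561.2847538963348 322.35345586108167 243.1063529692996 0.04838764362656867
[[-0.9652 -0.1514  0.213   0.2055]
 [-0.2612  0.5298 -0.8069  1.1501]
 [ 0.0093 -0.8345 -0.5509  0.9296]
 [ 0.      0.      0.      1.    ]]
top 465.36150090481294 465.36150090481294 321.26871825858325 236.46705195565403 -0.01725856223767361
[[-8.0000e-04 -9.9310e-01  1.1750e-01  3.7830e-01]
 [-1.0000e+00  1.5000e-03  6.3000e-03 -3.6500e-02]
 [-6.4000e-03 -1.1750e-01 -9.9300e-01  1.2783e+00]
 [ 0.0000e+00  0.0000e+00  0.0000e+00  1.0000e+00]]
{'time': 0.1, 'joints': array([-1.39731730e+00,  2.63477364e-01, -4.88884289e-02,  1.25940353e+00,
        2.94212863e-06,  1.41550808e+00]), 'qd': array([-9.60763287e-04, -9.38187953e-04,  6.99375893e-04, -1.24266916e-03,
       -3.26595021e-05,  8.37542067e-04]), 'tau': array([ 2.37491709e-03, -6.38579822e+01,  3.85061216e+01,  1.01484513e-02,
       -3.00230222e-04,  3.05415494e-05]), 'tcp_pos': array([ 0.16946847, -0.49663326,  0.23886652]), 'orientation': array([ 8.13288467e-01, -5.81860493e-01, -3.46091436e-04, -3.41914069e-04]), 'wrist_force': array([ 0.12951999,  0.24278337, -0.5071239 ]), 'ft_torque': array([-0.0231011 , -0.0299428 ,  0.00711817]), 'grip_width': 0.08537682040018078}
```

View pics/top0.png

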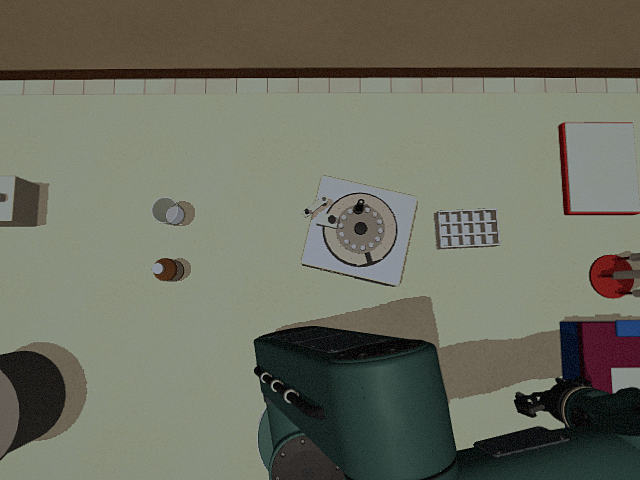

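View pics/side0.png

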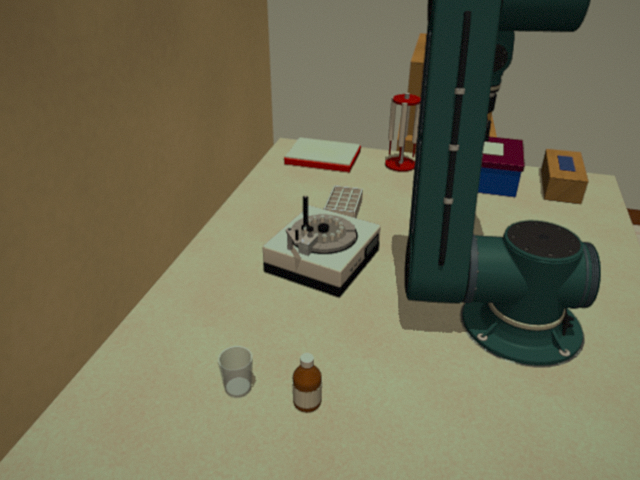

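The top view shows the reader around (360,230), the guide at about (327,218), the crank post at about (360,205) and the keeper at about (315,208). The side view shows the post top at (305,198). I'll measure and zoom in.

```bash
cat > h.py <<'E'
from workcell import arm, grab_frame
import cv2, numpy as np
def und(f,u,v):
    d=np.array([(u-f["cx"])/f["fx"],(v-f["cy"])/f["fy"]]); p=d.copy()
    for _ in range(8): p=d/(1+f["k1"]*(p@p))
    return p
def ray(f,u,v):
    E=np.array(f["extrinsics"]); p=und(f,u,v); return E[:3,3],E[:3,:3]@np.array([p[0],p[1],1])
def onz(f,u,v,z):
    o,d=ray(f,u,v); return o+d*(z-o[2])/d[2]
def proj(f,P):
    E=np.array(f["extrinsics"]); c=E[:3,:3].T@(np.array(P)-E[:3,3]); p=c[:2]/c[2]; p=p*(1+f["k1"]*(p@p))
    return f["fx"]*p[0]+f["cx"],f["fy"]*p[1]+f["cy"]
def crop(f,x,y,w,h,s,name):
    cv2.imwrite(name,cv2.resize(f["frame"][y:y+h,x:x+w,::-1],None,fx=s,fy=s,interpolation=cv2.INTER_CUBIC))
E
python3 - <<'E'
from h import *
t=grab_frame("top"); s=grab_frame("side")
hsv=cv2.cvtColor(t["frame"],cv2.COLOR_RGB2HSV)
roi=np.zeros((480,640),np.uint8); roi[165:295,290:425]=1
m=((hsv[...,1]<35)&(hsv[...,2]>150)).astype(np.uint8)*roi
m=cv2.morphologyEx(m,cv2.MORPH_OPEN,np.ones((3,3)))
cs,_=cv2.findContours(m,cv2.RETR_EXTERNAL,cv2.CHAIN_APPROX_NONE); c=max(cs,key=cv2.contourArea)
print("area",cv2.contourArea(c))
W=np.array([onz(t,*p[0],.09)[:2] for p in c],np.float32)
r=cv2.minAreaRect(W*1000);print(r,cv2.boxPoints(r))
a=crop(t,295,170,130,120,5,"pics/topc.png"); b=crop(s,255,185,135,110,5,"pics/sidec.png")
E
```

```text
area 2087.5
((500.56768798828125, -117.74986267089844), (251.5799102783203, 162.3447723388672), 77.53131103515625) [[ 394.151    -223.04733 ]
 [ 552.66675  -258.09857 ]
 [ 606.9844    -12.452393]
 [ 448.46863    22.598846]]
```

View pics/topc.png

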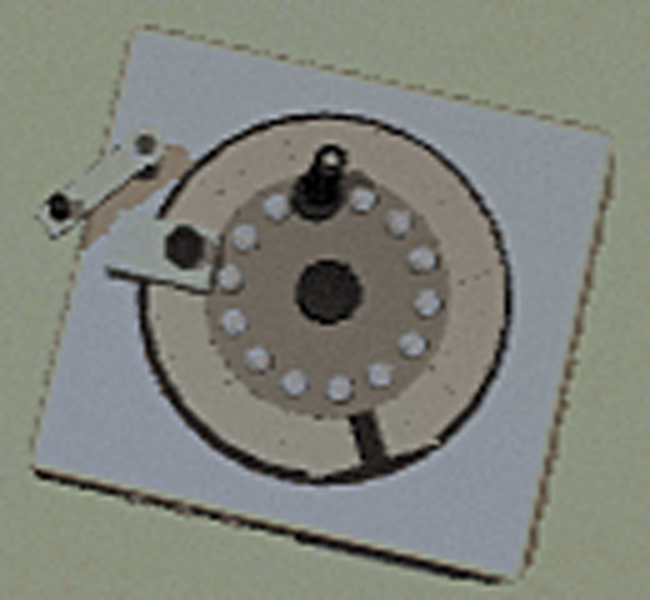

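View pics/sidec.png

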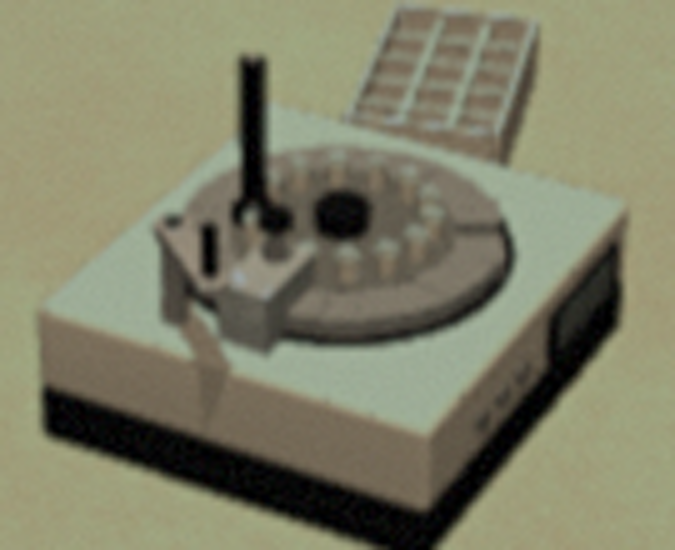

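Top crop: reader corners at (135,28), (612,132), (522,578) and (35,468); post top (331,157); pin head (185,246); keeper pivot (145,145); tab (60,206); notch (368,438). Side crop: post top at (253,60), tab top at about (210,226).

Run:
```python
from h import *
t=grab_frame("top"); s=grab_frame("side")
T=lambda x,y,z:onz(t,294.9+x/5,169.9+y/5,z)
S=lambda x,y,z:onz(s,254.9+x/5,184.9+y/5,z)
cor=[T(135,28,.09),T(612,132,.09),T(522,576,.09),T(35,468,.09)]
C=np.mean(cor,0);print(np.round(cor,4),C)
print("sides",[np.linalg.norm(cor[i]-cor[(i+1)%4])for i in range(4)])
rim=T(325,298,.104);print("rim c",rim)
ey=((cor[0]-cor[1])/2+(cor[3]-cor[2])/2);th=np.arctan2(-ey[0],ey[1]);print("yaw(reader y vs world y)",th)
for n,p in dict(post=T(331,157,.205),postS=S(253,60,.205),pin=T(185,246,.154),tab=T(60,206,.18),tabS=S(210,226,.18),piv=T(145,145,.15),notch=T(368,438,.104)).items():
  d=p[:2]-C[:2];R=np.array([[np.cos(th),np.sin(th)],[-np.sin(th),np.cos(th)]])
  q=R@d
  print(n,np.round(p,4),"reader",np.round(q,4),"r",np.hypot(*q),"ang",np.arctan2(q[1],q[0]))
```

```text
[[ 0.6793 -0.0307  0.09  ]
 [ 0.6235 -0.2784  0.09  ]
 [ 0.3943 -0.227   0.09  ]
 [ 0.4494  0.0206  0.09  ]] [ 0.53663095 -0.12886553  0.09      ]
sides [np.float64(0.25386624261759466), np.float64(0.23497852247673237), np.float64(0.2536287329532188), np.float64(0.2355141474939889)]
rim c [ 0.53494198 -0.12734165  0.104     ]
yaw(reader y vs world y) -0.22033888807349994
post [ 0.5881 -0.123   0.205 ] reader [0.049  0.0169] r 0.05180020693110889 ang 0.3328988829460372
postS [ 0.5876 -0.1153  0.205 ] reader [0.0468 0.0244] r 0.05274296928695311 ang 0.48022690625037384
pin [ 0.554  -0.0554  0.154 ] reader [0.0009 0.0755] r 0.07553670951764092 ang 1.558933737133969
tab [0.5694 0.0048 0.18  ] reader [0.0028 0.1376] r 0.13764826176050124 ang 1.5506371411666038
tabS [0.5723 0.0126 0.18  ] reader [0.0039 0.1458] r 0.14584297535274796 ang 1.5443897818728392
piv [ 0.605  -0.0359  0.15  ] reader [0.0464 0.1057] r 0.1154415517978376 ang 1.1568183061963717
notch [ 0.4636 -0.1483  0.104 ] reader [-0.0671 -0.035 ] r 0.07562466709640471 ang -2.6611435498683664
```

Reader frame: origin about (0.537, -0.129), yaw -0.22. The pivot and pin fall within 2 mm of where they should be. The crank is at a carousel angle of about +1.95, so the short way is clockwise. Keeper is at about 0.2. I'll go above the post with the jaws tangential.

```bash
python3 -m creep '[{"x":25,"y":20,"wz":9},{"x":50,"y":44,"wz":19},{"x":78,"y":70,"wz":29},{"x":104,"y":94,"wz":39},{"x":130,"y":118,"wz":49},{"x":156,"y":142,"wz":59},{"x":182,"y":166,"wz":69},{"x":208,"y":190,"wz":80}]' 85
python3 -m creep '[{"x":25,"y":20,"wz":9},{"x":50,"y":44,"wz":19},{"x":78,"y":70,"wz":29},{"x":104,"y":94,"wz":39},{"x":130,"y":118,"wz":49},{"x":156,"y":142,"wz":59},{"x":182,"y":162,"wz":69},{"x":204,"y":180,"wz":78}]'
python3 - <<'E'
from h import *
o=arm.observe();x,y,_,_=o["orientation"];print(o["time"],o["tcp_pos"],"yaw",np.degrees(2*np.arctan2(y,x)),o["joints"],o["wrist_force"])
E
```

```text
0.3 [ 0.16949197 -0.49683258  0.2391308 ] yaw -71.1637283869302 [-1.39733939e+00  2.63264458e-01 -4.84692580e-02  1.25937081e+00
  3.66863563e-06  1.41549830e+00] [0.31073187 0.09738011 0.60164645]schema error: expected keys x, y, z, wx, wy, wz
schema error: expected keys x, y, z, wx, wy, wz
```

All six keys are required in each row.

```bash
python3 -m creep '[{"x":25,"y":20,"z":0,"wx":0,"wy":0,"wz":9},{"x":50,"y":44,"z":0,"wx":0,"wy":0,"wz":19},{"x":78,"y":70,"z":0,"wx":0,"wy":0,"wz":29},{"x":104,"y":94,"z":0,"wx":0,"wy":0,"wz":39},{"x":130,"y":118,"z":0,"wx":0,"wy":0,"wz":49},{"x":156,"y":142,"z":0,"wx":0,"wy":0,"wz":59},{"x":182,"y":166,"z":0,"wx":0,"wy":0,"wz":69},{"x":208,"y":190,"z":0,"wx":0,"wy":0,"wz":80}]' 85
python3 -m creep '[{"x":25,"y":20,"z":0,"wx":0,"wy":0,"wz":10},{"x":50,"y":44,"z":0,"wx":0,"wy":0,"wz":20},{"x":78,"y":70,"z":0,"wx":0,"wy":0,"wz":30},{"x":104,"y":94,"z":0,"wx":0,"wy":0,"wz":40},{"x":130,"y":118,"z":0,"wx":0,"wy":0,"wz":50},{"x":156,"y":142,"z":0,"wx":0,"wy":0,"wz":60},{"x":182,"y":162,"z":0,"wx":0,"wy":0,"wz":70},{"x":208,"y":182,"z":0,"wx":0,"wy":0,"wz":80}]'
cat >> h.py <<'E'
def st():
    o=arm.observe();x,y=o["orientation"][:2]
    print(round(o["time"],2),np.round(o["tcp_pos"]*1000,1),"yaw",round(np.degrees(2*np.arctan2(y,x)),1),"F",np.round(o["wrist_force"],1),"j6",round(o["joints"][5],2),"w",round(o["grip_width"]*1000,1))
E
python3 -c "from h import *;st()"
```

```text
time: 1.3
tcp_pos: [0.3783, -0.3059, 0.2391]
orientation: [0.997, 0.078, -0.0, 0.0]
wrist_force: [-0.6, -0.5, -0.4]
grip_width: 0.085
time: 2.3
tcp_pos: [0.5871, -0.1231, 0.2391]
orientation: [0.712, 0.703, -0.0, 0.0]
wrist_force: [1.0, -0.6, 0.0]
grip_width: 0.085
2.3 [ 587.1 -123.1  239.1] yaw 89.3 F [ 1.  -0.6  0. ] j6 -0.33 w 85.0
```

Run:
```python
from h import *
s=grab_frame("side");crop(s,245,120,150,150,4,"pics/s2.png")
o=arm.observe()["tcp_pos"]
for d in ([0,0,0],[0,0,-.008]): print(proj(s,o+d))
for P in ([.5871,-.1231,.205],[.5871,-.1231,.17],[.5871,-.1231,.13]): u,v=proj(s,P);print((u-245)*4,(v-120)*4)
```

```text
(np.float64(305.4308557053032), np.float64(184.6417098505455))
(np.float64(305.45351384076895), np.float64(187.32886020341562))
246.02783054586916 302.3224228193293
246.35670916021763 347.7006823334009
246.7195292982001 398.158435717182
```

View pics/s2.png

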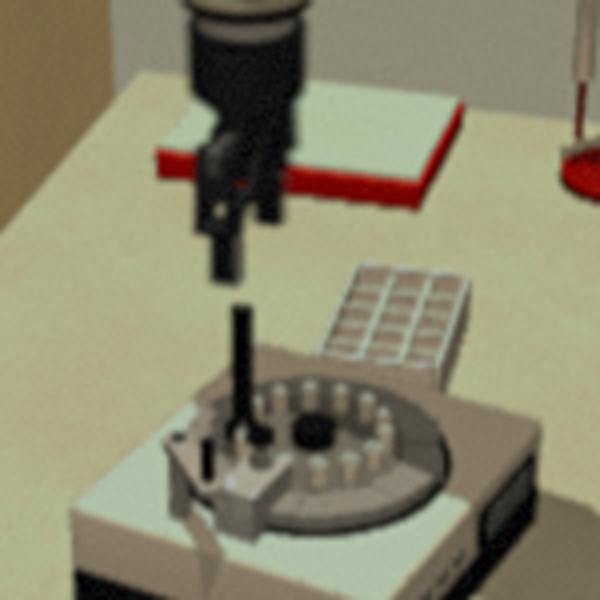

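The post top shows at crop (242,308), against (246,302) predicted. It sits well between the open jaws. I'll descend around it and close to confirm.

```bash
python3 -m creep '[{"x":1,"y":2,"z":-8,"wx":0,"wy":0,"wz":3},{"x":1,"y":2,"z":-16,"wx":0,"wy":0,"wz":6},{"x":1,"y":2,"z":-25,"wx":0,"wy":0,"wz":8},{"x":1,"y":2,"z":-34,"wx":0,"wy":0,"wz":8},{"x":1,"y":2,"z":-43,"wx":0,"wy":0,"wz":8},{"x":1,"y":2,"z":-52,"wx":0,"wy":0,"wz":8},{"x":1,"y":2,"z":-58,"wx":0,"wy":0,"wz":8},{"x":1,"y":2,"z":-58,"wx":0,"wy":0,"wz":8}]' 85
python3 -m creep '[{"x":0,"y":0,"z":0,"wx":0,"wy":0,"wz":0},{"x":0,"y":0,"z":0,"wx":0,"wy":0,"wz":0},{"x":0,"y":0,"z":0,"wx":0,"wy":0,"wz":0},{"x":0,"y":0,"z":0,"wx":0,"wy":0,"wz":0},{"x":0,"y":0,"z":0,"wx":0,"wy":0,"wz":0},{"x":0,"y":0,"z":0,"wx":0,"wy":0,"wz":0},{"x":0,"y":0,"z":0,"wx":0,"wy":0,"wz":0},{"x":0,"y":0,"z":0,"wx":0,"wy":0,"wz":0}]' 12
python3 -c "from h import *;st()"
```

```text
time: 3.35
tcp_pos: [0.5901, -0.1191, 0.1802]
orientation: [0.657, 0.754, 0.0, -0.0]
wrist_force: [0.2, 0.2, -0.1]
grip_width: 0.0851
time: 4.35
tcp_pos: [0.5903, -0.1193, 0.1806]
orientation: [0.657, 0.754, 0.0, 0.0]
wrist_force: [-0.3, -1.2, 5.2]
grip_width: 0.0143
4.35 [ 590.3 -119.3  180.6] yaw 97.8 F [-0.3 -1.2  5.2] j6 -0.47 w 14.3
```

Width is 14.3 mm, so the post is between the pads at φ≈0.17 about the carousel axis. I'll work out coarse arc waypoints for a loose cage (opening 24), with the trailing pad pushing.

```bash
cat > arc.py <<'E'
from h import *
import sys
C=np.array([536.2,-128.5])
def arc(p0,yaw0,phis,r=50):
    for f in phis:
        q=C+r*np.array([np.cos(f),np.sin(f)])-p0
        print(np.round(q,1),"wz",round(np.degrees(f)+90-yaw0,1))
E
python3 - <<'E'
from arc import *
p=np.array([590.3,-119.3]);y=97.8;f0=.17
for c in range(4):
    ph=[f0-.405*(c+ (k+1)/8) for k in range(8)]
    print("call",c);arc(p,y,ph)
    p=C+50*np.array([np.cos(ph[-1]),np.sin(ph[-1])]);y=np.degrees(ph[-1])+90
E
```

```text
call 0
[-4.5 -3.2] wz -1.0
[-4.2 -5.8] wz -3.9
[-4.1 -8.3] wz -6.8
[ -4.1 -10.8] wz -9.7
[ -4.3 -13.4] wz -12.6
[ -4.5 -15.9] wz -15.5
[ -4.9 -18.4] wz -18.4
[ -5.5 -20.8] wz -21.3
call 1
[-0.7 -2.4] wz -2.9
[-1.4 -4.9] wz -5.8
[-2.3 -7.2] wz -8.7
[-3.3 -9.5] wz -11.6
[ -4.5 -11.8] wz -14.5
[ -5.7 -14. ] wz -17.4
[ -7.1 -16.1] wz -20.3
[ -8.5 -18.2] wz -23.2
call 2
[-1.6 -2. ] wz -2.9
[-3.2 -3.9] wz -5.8
[-5.  -5.7] wz -8.7
[-6.8 -7.5] wz -11.6
[-8.8 -9.1] wz -14.5
[-10.8 -10.6] wz -17.4
[-12.9 -12.1] wz -20.3
[-15.  -13.4] wz -23.2
call 3
[-2.2 -1.2] wz -2.9
[-4.5 -2.3] wz -5.8
[-6.8 -3.3] wz -8.7
[-9.2 -4.2] wz -11.6
[-11.6  -4.9] wz -14.5
[-14.1  -5.5] wz -17.4
[-16.6  -6. ] wz -20.3
[-19.1  -6.4] wz -23.2
```

```bash
python3 -m creep '[{"x":-2,"y":-2,"z":0,"wx":0,"wy":0,"wz":-1},{"x":-4,"y":-5,"z":0,"wx":0,"wy":0,"wz":-4},{"x":-4,"y":-8,"z":0,"wx":0,"wy":0,"wz":-7},{"x":-4,"y":-11,"z":0,"wx":0,"wy":0,"wz":-10},{"x":-4,"y":-13.5,"z":0,"wx":0,"wy":0,"wz":-13},{"x":-4.5,"y":-16,"z":0,"wx":0,"wy":0,"wz":-15.5},{"x":-5,"y":-18.5,"z":0,"wx":0,"wy":0,"wz":-18.5},{"x":-5.5,"y":-21,"z":0,"wx":0,"wy":0,"wz":-21}]' 24
python3 -m creep '[{"x":-0.7,"y":-2.4,"z":0,"wx":0,"wy":0,"wz":-3},{"x":-1.4,"y":-4.9,"z":0,"wx":0,"wy":0,"wz":-6},{"x":-2.3,"y":-7.2,"z":0,"wx":0,"wy":0,"wz":-9},{"x":-3.3,"y":-9.5,"z":0,"wx":0,"wy":0,"wz":-12},{"x":-4.5,"y":-11.8,"z":0,"wx":0,"wy":0,"wz":-14.5},{"x":-5.7,"y":-14,"z":0,"wx":0,"wy":0,"wz":-17.5},{"x":-7,"y":-16,"z":0,"wx":0,"wy":0,"wz":-20.5},{"x":-8.5,"y":-18,"z":0,"wx":0,"wy":0,"wz":-23}]'
python3 - <<'E'
from h import *
st();s=grab_frame("side");crop(s,245,120,150,150,4,"pics/s3.png")
E
```

```text
time: 5.35
tcp_pos: [0.5846, -0.1396, 0.1804]
orientation: [0.784, 0.621, 0.001, -0.001]
wrist_force: [0.5, 5.4, 1.7]
grip_width: 0.0238
time: 6.35
tcp_pos: [0.5763, -0.157, 0.1803]
orientation: [0.892, 0.451, 0.002, -0.001]
wrist_force: [3.2, 4.7, 1.4]
grip_width: 0.0244
6.35 [ 576.3 -157.   180.3] yaw 53.6 F [3.2 4.7 1.4] j6 0.23 w 24.4
```

View pics/s3.png

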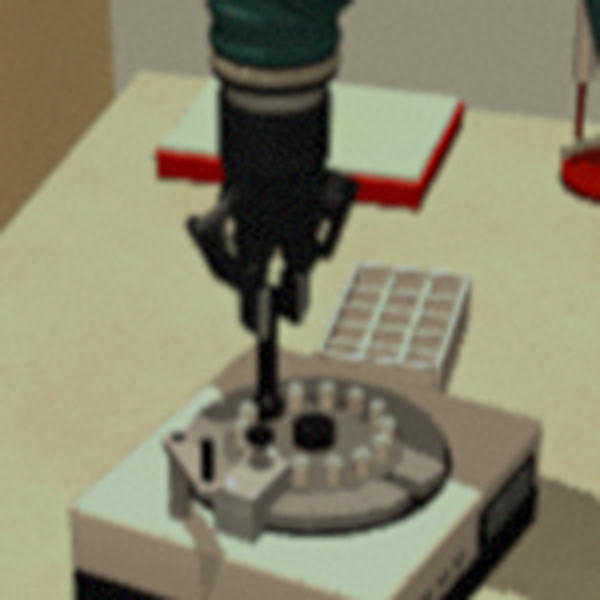

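The push works (about 5 N, and the carousel follows). The pin head shows at crop (260,436) and is visible for monitoring in the side view. I'll continue the coarse arc.

```bash
cat >> h.py <<'E'
def pin():
    s=grab_frame("side");g=cv2.cvtColor(s["frame"],cv2.COLOR_RGB2GRAY)[218:250,300:321]
    m=(g<60).astype(np.uint8);n,l,a,c=cv2.connectedComponentsWithStats(m)
    print("pin blobs",[(int(a[i][4]),round(c[i][0]+300,1),round(c[i][1]+218,1)) for i in range(1,n) if a[i][4]>5])
    return s
E
python3 -c "from h import *;pin()"
python3 -m creep '[{"x":-1.6,"y":-2,"z":0,"wx":0,"wy":0,"wz":-3},{"x":-3.2,"y":-4,"z":0,"wx":0,"wy":0,"wz":-6},{"x":-5,"y":-6,"z":0,"wx":0,"wy":0,"wz":-9},{"x":-7,"y":-8,"z":0,"wx":0,"wy":0,"wz":-12},{"x":-9,"y":-9.7,"z":0,"wx":0,"wy":0,"wz":-15},{"x":-11,"y":-11.2,"z":0,"wx":0,"wy":0,"wz":-18},{"x":-13,"y":-12.6,"z":0,"wx":0,"wy":0,"wz":-21},{"x":-15,"y":-14,"z":0,"wx":0,"wy":0,"wz":-24}]'
python3 -c "from h import *;st();pin()"
python3 -m creep '[{"x":-2.2,"y":-1.2,"z":0,"wx":0,"wy":0,"wz":-3},{"x":-4.5,"y":-2.3,"z":0,"wx":0,"wy":0,"wz":-6},{"x":-6.8,"y":-3.3,"z":0,"wx":0,"wy":0,"wz":-9},{"x":-9.2,"y":-4.2,"z":0,"wx":0,"wy":0,"wz":-12},{"x":-11.6,"y":-5,"z":0,"wx":0,"wy":0,"wz":-15},{"x":-14,"y":-5.6,"z":0,"wx":0,"wy":0,"wz":-18},{"x":-16,"y":-6.1,"z":0,"wx":0,"wy":0,"wz":-21},{"x":-18,"y":-6.5,"z":0,"wx":0,"wy":0,"wz":-23}]'
python3 - <<'E'
from arc import *
st();pin();p=arm.observe()["tcp_pos"][:2]*1000;print(np.arctan2(*(p-C)[::-1]),np.hypot(*(p-C)))
E
```

```text
pin blobs [(79, np.float64(310.9), np.float64(224.0)), (22, np.float64(319.1), np.float64(227.5))]
time: 7.45
tcp_pos: [0.5615, -0.171, 0.1803]
orientation: [0.967, 0.256, 0.002, -0.001]
wrist_force: [4.5, 3.2, 1.3]
grip_width: 0.0239
7.45 [ 561.5 -171.   180.3] yaw 29.6 F [4.5 3.2 1.3] j6 0.62 w 23.9
pin blobs [(57, np.float64(317.9), np.float64(222.9)), (33, np.float64(309.8), np.float64(228.4))]
time: 8.5
tcp_pos: [0.5438, -0.1777, 0.1804]
orientation: [0.998, 0.056, 0.003, -0.0]
wrist_force: [4.5, 1.0, -1.6]
grip_width: 0.0243
8.5 [ 543.8 -177.7  180.4] yaw 6.5 F [ 4.5  1.  -1.6] j6 1.0 w 24.3
pin blobs [(23, np.float64(319.1), np.float64(227.7)), (34, np.float64(309.6), np.float64(228.6))]
-1.4235594076613063 49.78767378949572
```

Pin head blob sits at (309.6, 228.6), still raised. Push force is steady at about 4.6 N. Next comes the fine search: small steps, each followed by an automatic check that stops the chain.

```bash
cat > chk.py <<'E'
from arc import *
s=grab_frame("side");g=cv2.cvtColor(s["frame"],cv2.COLOR_RGB2GRAY)[218:250,303:317]
n,l,a,c=cv2.connectedComponentsWithStats((g<60).astype(np.uint8))
b=[(int(a[i][4]),round(c[i][1]+218,1)) for i in range(1,n) if a[i][4]>12]
o=arm.observe();p=o["tcp_pos"][:2]*1000-C;F=np.hypot(*o["wrist_force"][:2])
print("phi",round(np.arctan2(p[1],p[0]),3),"r",round(np.hypot(*p),1),"F",np.round(o["wrist_force"],1),"pin",b)
sys.exit(F>8 or len(b)!=1 or b[0][1]>230.3)
E
python3 -m creep '[{"x":-1,"y":-0.1,"z":0,"wx":0,"wy":0,"wz":-1},{"x":-2,"y":-0.2,"z":0,"wx":0,"wy":0,"wz":-2},{"x":-3,"y":-0.3,"z":0,"wx":0,"wy":0,"wz":-3},{"x":-4,"y":-0.4,"z":0,"wx":0,"wy":0,"wz":-4},{"x":-5,"y":-0.5,"z":0,"wx":0,"wy":0,"wz":-5},{"x":-6,"y":-0.5,"z":0,"wx":0,"wy":0,"wz":-6},{"x":-6.5,"y":-0.5,"z":0,"wx":0,"wy":0,"wz":-7},{"x":-6.5,"y":-0.5,"z":0,"wx":0,"wy":0,"wz":-7}]' >/dev/null; python3 chk.py &&
python3 -m creep '[{"x":-0.5,"y":0,"z":0,"wx":0,"wy":0,"wz":0},{"x":-0.7,"y":0,"z":0,"wx":0,"wy":0,"wz":-1},{"x":-1,"y":0,"z":0,"wx":0,"wy":0,"wz":-1},{"x":-1.2,"y":0,"z":0,"wx":0,"wy":0,"wz":-1.5},{"x":-1.5,"y":0,"z":0,"wx":0,"wy":0,"wz":-2},{"x":-1.8,"y":0,"z":0,"wx":0,"wy":0,"wz":-2},{"x":-2,"y":0,"z":0,"wx":0,"wy":0,"wz":-2.3},{"x":-2,"y":0,"z":0,"wx":0,"wy":0,"wz":-2.3}]' >/dev/null; python3 chk.py
```

```text
phi -1.549 r 49.8 F [ 5.3  0.7 -1.4] pin [(29, np.float64(228.4))]
phi -1.549 r 49.8 F [ 6.   0.9 -0.9] pin [(31, np.float64(228.5))]False
False
```

```bash
sed -i 's/sys.exit(\(.*\))$/sys.exit(int(\1))/' chk.py
python3 -m creep '[{"x":-0.3,"y":0,"z":0,"wx":0,"wy":0,"wz":0},{"x":-0.6,"y":0,"z":0,"wx":0,"wy":0,"wz":-1},{"x":-0.9,"y":0,"z":0,"wx":0,"wy":0,"wz":-1},{"x":-1.2,"y":0,"z":0,"wx":0,"wy":0,"wz":-1.5},{"x":-1.5,"y":0,"z":0,"wx":0,"wy":0,"wz":-2},{"x":-1.8,"y":0,"z":0,"wx":0,"wy":0,"wz":-2},{"x":-2,"y":0,"z":0,"wx":0,"wy":0,"wz":-2.3},{"x":-2,"y":0,"z":0,"wx":0,"wy":0,"wz":-2.3}]' >/dev/null; python3 chk.py &&
python3 -m creep '[{"x":-0.3,"y":0,"z":0,"wx":0,"wy":0,"wz":0},{"x":-0.6,"y":0,"z":0,"wx":0,"wy":0,"wz":-1},{"x":-0.9,"y":0,"z":0,"wx":0,"wy":0,"wz":-1},{"x":-1.2,"y":0.1,"z":0,"wx":0,"wy":0,"wz":-1.5},{"x":-1.5,"y":0.1,"z":0,"wx":0,"wy":0,"wz":-2},{"x":-1.8,"y":0.1,"z":0,"wx":0,"wy":0,"wz":-2},{"x":-2,"y":0.1,"z":0,"wx":0,"wy":0,"wz":-2.3},{"x":-2,"y":0.1,"z":0,"wx":0,"wy":0,"wz":-2.3}]' >/dev/null && python3 chk.py &&
python3 -m creep '[{"x":-0.3,"y":0,"z":0,"wx":0,"wy":0,"wz":0},{"x":-0.6,"y":0,"z":0,"wx":0,"wy":0,"wz":-1},{"x":-0.9,"y":0.1,"z":0,"wx":0,"wy":0,"wz":-1},{"x":-1.2,"y":0.1,"z":0,"wx":0,"wy":0,"wz":-1.5},{"x":-1.5,"y":0.2,"z":0,"wx":0,"wy":0,"wz":-2},{"x":-1.8,"y":0.2,"z":0,"wx":0,"wy":0,"wz":-2},{"x":-2,"y":0.2,"z":0,"wx":0,"wy":0,"wz":-2.3},{"x":-2,"y":0.2,"z":0,"wx":0,"wy":0,"wz":-2.3}]' >/dev/null && python3 chk.py &&
python3 -m creep '[{"x":-0.3,"y":0,"z":0,"wx":0,"wy":0,"wz":0},{"x":-0.6,"y":0,"z":0,"wx":0,"wy":0,"wz":-1},{"x":-0.9,"y":0.1,"z":0,"wx":0,"wy":0,"wz":-1},{"x":-1.2,"y":0.1,"z":0,"wx":0,"wy":0,"wz":-1.5},{"x":-1.5,"y":0.2,"z":0,"wx":0,"wy":0,"wz":-2},{"x":-1.8,"y":0.2,"z":0,"wx":0,"wy":0,"wz":-2},{"x":-2,"y":0.3,"z":0,"wx":0,"wy":0,"wz":-2.3},{"x":-2,"y":0.3,"z":0,"wx":0,"wy":0,"wz":-2.3}]' >/dev/null && python3 chk.py; python3 -c "from h import *;st()"
```

```text
phi -1.586 r 49.9 F [ 5.6  0.9 -0.8] pin [(30, np.float64(228.5))]
phi -1.623 r 50.0 F [ 4.9 -0.2 -1.1] pin [(30, np.float64(228.5))]
phi -1.659 r 50.0 F [ 4.7 -0.8 -0.6] pin [(33, np.float64(228.6))]
phi -1.697 r 50.1 F [ 4.5  0.  -0.2] pin [(31, np.float64(228.6))]
13.85 [ 529.9 -178.2  180.4] yaw -9.6 F [ 4.5  0.  -0.2] j6 1.27 w 23.8
```

```bash
python3 -m creep '[{"x":-0.3,"y":0,"z":0,"wx":0,"wy":0,"wz":0},{"x":-0.6,"y":0,"z":0,"wx":0,"wy":0,"wz":-1},{"x":-0.9,"y":0.1,"z":0,"wx":0,"wy":0,"wz":-1},{"x":-1.2,"y":0.1,"z":0,"wx":0,"wy":0,"wz":-1},{"x":-1.5,"y":0.2,"z":0,"wx":0,"wy":0,"wz":-1.5},{"x":-1.8,"y":0.2,"z":0,"wx":0,"wy":0,"wz":-2},{"x":-2,"y":0.3,"z":0,"wx":0,"wy":0,"wz":-2},{"x":-2,"y":0.3,"z":0,"wx":0,"wy":0,"wz":-2}]' >/dev/null; python3 chk.py &&
python3 -m creep '[{"x":-0.3,"y":0,"z":0,"wx":0,"wy":0,"wz":0},{"x":-0.6,"y":0,"z":0,"wx":0,"wy":0,"wz":-1},{"x":-0.9,"y":0.1,"z":0,"wx":0,"wy":0,"wz":-1},{"x":-1.2,"y":0.2,"z":0,"wx":0,"wy":0,"wz":-1},{"x":-1.5,"y":0.3,"z":0,"wx":0,"wy":0,"wz":-1.5},{"x":-1.8,"y":0.3,"z":0,"wx":0,"wy":0,"wz":-2},{"x":-2,"y":0.4,"z":0,"wx":0,"wy":0,"wz":-2},{"x":-2,"y":0.4,"z":0,"wx":0,"wy":0,"wz":-2}]' >/dev/null && python3 chk.py &&
python3 -m creep '[{"x":-0.3,"y":0,"z":0,"wx":0,"wy":0,"wz":0},{"x":-0.6,"y":0,"z":0,"wx":0,"wy":0,"wz":-1},{"x":-0.9,"y":0.1,"z":0,"wx":0,"wy":0,"wz":-1},{"x":-1.2,"y":0.2,"z":0,"wx":0,"wy":0,"wz":-1},{"x":-1.5,"y":0.3,"z":0,"wx":0,"wy":0,"wz":-1.5},{"x":-1.8,"y":0.4,"z":0,"wx":0,"wy":0,"wz":-2},{"x":-2,"y":0.5,"z":0,"wx":0,"wy":0,"wz":-2},{"x":-2,"y":0.5,"z":0,"wx":0,"wy":0,"wz":-2}]' >/dev/null && python3 chk.py &&
python3 -m creep '[{"x":-0.3,"y":0,"z":0,"wx":0,"wy":0,"wz":0},{"x":-0.6,"y":0.1,"z":0,"wx":0,"wy":0,"wz":-1},{"x":-0.9,"y":0.2,"z":0,"wx":0,"wy":0,"wz":-1},{"x":-1.2,"y":0.3,"z":0,"wx":0,"wy":0,"wz":-1},{"x":-1.5,"y":0.4,"z":0,"wx":0,"wy":0,"wz":-1.5},{"x":-1.8,"y":0.5,"z":0,"wx":0,"wy":0,"wz":-2},{"x":-2,"y":0.6,"z":0,"wx":0,"wy":0,"wz":-2},{"x":-2,"y":0.6,"z":0,"wx":0,"wy":0,"wz":-2}]' >/dev/null && python3 chk.py; python3 -c "from h import *;st()"
```

```text
phi -1.735 r 50.3 F [ 5.3 -0.8 -1.1] pin [(31, np.float64(228.6)), (15, np.float64(246.5))]
14.9 [ 528.  -178.1  180.3] yaw -11.6 F [ 5.3 -0.8 -1.1] j6 1.3 w 24.1
```

The stop came from an unrelated dark blob lower down at row 246, probably the notch coming round. I'll ignore blobs below row 240 and continue.

```bash
sed -i 's/>12\]/>12 and c[i][1]<22]/' chk.py
python3 -m creep '[{"x":-0.3,"y":0,"z":0,"wx":0,"wy":0,"wz":0},{"x":-0.6,"y":0,"z":0,"wx":0,"wy":0,"wz":-1},{"x":-0.9,"y":0.1,"z":0,"wx":0,"wy":0,"wz":-1},{"x":-1.2,"y":0.2,"z":0,"wx":0,"wy":0,"wz":-1},{"x":-1.5,"y":0.3,"z":0,"wx":0,"wy":0,"wz":-1.5},{"x":-1.8,"y":0.3,"z":0,"wx":0,"wy":0,"wz":-2},{"x":-2,"y":0.4,"z":0,"wx":0,"wy":0,"wz":-2},{"x":-2,"y":0.4,"z":0,"wx":0,"wy":0,"wz":-2}]' >/dev/null && python3 chk.py &&
python3 -m creep '[{"x":-0.3,"y":0,"z":0,"wx":0,"wy":0,"wz":0},{"x":-0.6,"y":0,"z":0,"wx":0,"wy":0,"wz":-1},{"x":-0.9,"y":0.1,"z":0,"wx":0,"wy":0,"wz":-1},{"x":-1.2,"y":0.2,"z":0,"wx":0,"wy":0,"wz":-1},{"x":-1.5,"y":0.3,"z":0,"wx":0,"wy":0,"wz":-1.5},{"x":-1.8,"y":0.4,"z":0,"wx":0,"wy":0,"wz":-2},{"x":-2,"y":0.5,"z":0,"wx":0,"wy":0,"wz":-2},{"x":-2,"y":0.5,"z":0,"wx":0,"wy":0,"wz":-2}]' >/dev/null && python3 chk.py &&
python3 -m creep '[{"x":-0.3,"y":0,"z":0,"wx":0,"wy":0,"wz":0},{"x":-0.6,"y":0.1,"z":0,"wx":0,"wy":0,"wz":-1},{"x":-0.9,"y":0.2,"z":0,"wx":0,"wy":0,"wz":-1},{"x":-1.2,"y":0.3,"z":0,"wx":0,"wy":0,"wz":-1},{"x":-1.5,"y":0.4,"z":0,"wx":0,"wy":0,"wz":-1.5},{"x":-1.8,"y":0.5,"z":0,"wx":0,"wy":0,"wz":-2},{"x":-2,"y":0.6,"z":0,"wx":0,"wy":0,"wz":-2},{"x":-2,"y":0.6,"z":0,"wx":0,"wy":0,"wz":-2}]' >/dev/null && python3 chk.py; python3 -c "from h import *;st()"
```

```text
phi -1.774 r 50.4 F [ 4.9 -0.8 -1.5] pin [(32, np.float64(228.5))]
phi -1.813 r 50.5 F [ 5.1 -1.4 -1.7] pin [(32, np.float64(228.5))]
phi -1.853 r 50.5 F [ 4.8 -1.5 -2.1] pin [(33, np.float64(228.5))]
18.05 [ 522.1 -177.   180.4] yaw -17.5 F [ 4.8 -1.5 -2.1] j6 1.4 w 24.1
```

```bash
python3 -m creep '[{"x":-0.3,"y":0,"z":0,"wx":0,"wy":0,"wz":0},{"x":-0.6,"y":0.1,"z":0,"wx":0,"wy":0,"wz":-1},{"x":-0.9,"y":0.2,"z":0,"wx":0,"wy":0,"wz":-1},{"x":-1.2,"y":0.3,"z":0,"wx":0,"wy":0,"wz":-1},{"x":-1.5,"y":0.4,"z":0,"wx":0,"wy":0,"wz":-1.5},{"x":-1.8,"y":0.5,"z":0,"wx":0,"wy":0,"wz":-2},{"x":-2,"y":0.6,"z":0,"wx":0,"wy":0,"wz":-2},{"x":-2,"y":0.6,"z":0,"wx":0,"wy":0,"wz":-2}]' >/dev/null && python3 chk.py &&
python3 -m creep '[{"x":-0.3,"y":0,"z":0,"wx":0,"wy":0,"wz":0},{"x":-0.6,"y":0.1,"z":0,"wx":0,"wy":0,"wz":-1},{"x":-0.9,"y":0.2,"z":0,"wx":0,"wy":0,"wz":-1},{"x":-1.2,"y":0.3,"z":0,"wx":0,"wy":0,"wz":-1},{"x":-1.5,"y":0.4,"z":0,"wx":0,"wy":0,"wz":-1.5},{"x":-1.8,"y":0.6,"z":0,"wx":0,"wy":0,"wz":-2},{"x":-2,"y":0.7,"z":0,"wx":0,"wy":0,"wz":-2},{"x":-2,"y":0.7,"z":0,"wx":0,"wy":0,"wz":-2}]' >/dev/null && python3 chk.py &&
python3 -m creep '[{"x":-0.3,"y":0,"z":0,"wx":0,"wy":0,"wz":0},{"x":-0.6,"y":0.1,"z":0,"wx":0,"wy":0,"wz":-1},{"x":-0.9,"y":0.2,"z":0,"wx":0,"wy":0,"wz":-1},{"x":-1.2,"y":0.3,"z":0,"wx":0,"wy":0,"wz":-1},{"x":-1.5,"y":0.5,"z":0,"wx":0,"wy":0,"wz":-1.5},{"x":-1.8,"y":0.7,"z":0,"wx":0,"wy":0,"wz":-2},{"x":-2,"y":0.8,"z":0,"wx":0,"wy":0,"wz":-2},{"x":-2,"y":0.8,"z":0,"wx":0,"wy":0,"wz":-2}]' >/dev/null && python3 chk.py &&
python3 -m creep '[{"x":-0.3,"y":0,"z":0,"wx":0,"wy":0,"wz":0},{"x":-0.6,"y":0.1,"z":0,"wx":0,"wy":0,"wz":-1},{"x":-0.9,"y":0.3,"z":0,"wx":0,"wy":0,"wz":-1},{"x":-1.2,"y":0.5,"z":0,"wx":0,"wy":0,"wz":-1},{"x":-1.5,"y":0.6,"z":0,"wx":0,"wy":0,"wz":-1.5},{"x":-1.8,"y":0.8,"z":0,"wx":0,"wy":0,"wz":-2},{"x":-2,"y":0.9,"z":0,"wx":0,"wy":0,"wz":-2},{"x":-2,"y":0.9,"z":0,"wx":0,"wy":0,"wz":-2}]' >/dev/null && python3 chk.py; python3 -c "from h import *;st()"
```

```text
phi -1.893 r 50.6 F [ 5.3 -0.9 -1.4] pin [(33, np.float64(228.4))]
phi -1.936 r 50.7 F [ 3.6 -2.9 -1.8] pin [(32, np.float64(228.8))]
phi -1.979 r 50.7 F [ 3.7 -2.7 -1.5] pin [(32, np.float64(228.9))]
phi -2.023 r 50.7 F [ 3.6 -1.3 -0.8] pin [(30, np.float64(233.1))]
22.25 [ 514.  -174.1  180.3] yaw -25.5 F [ 3.6 -1.3 -0.8] j6 1.54 w 24.2
```

The pin dropped: its blob jumped from 228.9 to 233.1, and the force stayed low. Next I release, lift, and travel above the keeper tab at about (569.5, 5.5).

```bash
python3 -m creep '[{"x":0.5,"y":0,"z":0,"wx":0,"wy":0,"wz":0},{"x":1,"y":-0.4,"z":0,"wx":0,"wy":0,"wz":0},{"x":1,"y":-0.4,"z":0,"wx":0,"wy":0,"wz":0},{"x":1,"y":-0.4,"z":12,"wx":0,"wy":0,"wz":0},{"x":1,"y":-0.4,"z":26,"wx":0,"wy":0,"wz":0},{"x":1,"y":-0.4,"z":40,"wx":0,"wy":0,"wz":0},{"x":1,"y":-0.4,"z":54,"wx":0,"wy":0,"wz":0},{"x":1,"y":-0.4,"z":62,"wx":0,"wy":0,"wz":0}]' 44
python3 chk.py
python3 -m creep '[{"x":5,"y":16,"z":0,"wx":0,"wy":0,"wz":8},{"x":13,"y":42,"z":0,"wx":0,"wy":0,"wz":17},{"x":22,"y":70,"z":0,"wx":0,"wy":0,"wz":26},{"x":30,"y":98,"z":0,"wx":0,"wy":0,"wz":35},{"x":39,"y":126,"z":0,"wx":0,"wy":0,"wz":44},{"x":47,"y":152,"z":0,"wx":0,"wy":0,"wz":53},{"x":54,"y":174,"z":0,"wx":0,"wy":0,"wz":62},{"x":55,"y":180,"z":0,"wx":0,"wy":0,"wz":66}]'
python3 - <<'E'
from h import *
st();s=grab_frame("side");crop(s,245,140,150,150,4,"pics/s4.png")
for P in ([.5695,.0055,.18],[.5536,-.0554,.148]): u,v=proj(s,P);print((u-245)*4,(v-140)*4)
E
```

```text
time: 23.25
tcp_pos: [0.5153, -0.1747, 0.2435]
orientation: [0.975, -0.221, 0.003, 0.002]
wrist_force: [-0.1, -0.6, 0.3]
grip_width: 0.044
phi -1.994 r 50.7 F [ 0.  -0.3  0.7] pin [(32, np.float64(233.2))]
time: 24.3
tcp_pos: [0.5706, 0.0065, 0.2437]
orientation: [0.937, 0.348, 0.004, -0.001]
wrist_force: [0.2, -0.8, -0.6]
grip_width: 0.0441
24.3 [570.6   6.5 243.7] yaw 40.8 F [ 0.2 -0.8 -0.6] j6 0.73 w 44.1
215.1162197035403 355.3113231240874
266.20668878358265 352.976398332062
```

View pics/s4.png

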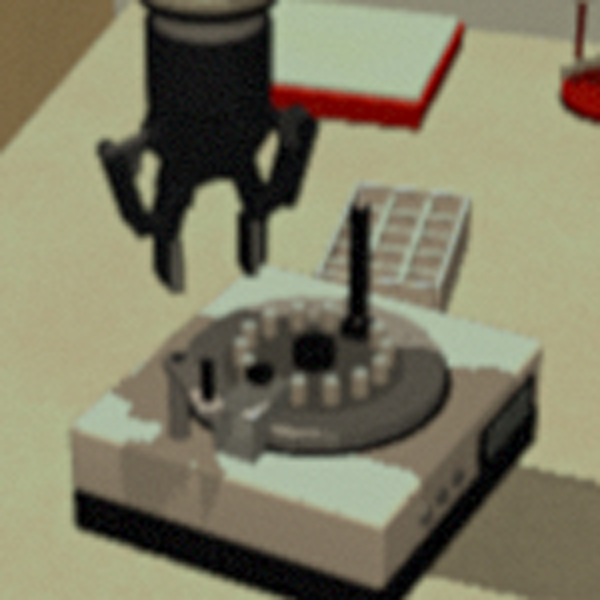

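The tab top shows at crop (207,360), consistent with the estimate given the side view's constant offset. The pin head is low at (260,373). I'll descend around the tab, then narrow the cage.

```bash
python3 -m creep '[{"x":0,"y":0,"z":-10,"wx":0,"wy":0,"wz":0},{"x":0,"y":0,"z":-22,"wx":0,"wy":0,"wz":0},{"x":0,"y":0,"z":-34,"wx":0,"wy":0,"wz":0},{"x":0,"y":0,"z":-46,"wx":0,"wy":0,"wz":0},{"x":0,"y":0,"z":-58,"wx":0,"wy":0,"wz":0},{"x":0,"y":0,"z":-68,"wx":0,"wy":0,"wz":0},{"x":0,"y":0,"z":-75,"wx":0,"wy":0,"wz":0},{"x":0,"y":0,"z":-78,"wx":0,"wy":0,"wz":0}]' 44
python3 -m creep '[{"x":0,"y":0,"z":0,"wx":0,"wy":0,"wz":0},{"x":0,"y":0,"z":0,"wx":0,"wy":0,"wz":0},{"x":0,"y":0,"z":0,"wx":0,"wy":0,"wz":0},{"x":0,"y":0,"z":0,"wx":0,"wy":0,"wz":0},{"x":0,"y":0,"z":0,"wx":0,"wy":0,"wz":0},{"x":0,"y":0,"z":0,"wx":0,"wy":0,"wz":0},{"x":0,"y":0,"z":0,"wx":0,"wy":0,"wz":0},{"x":0,"y":0,"z":0,"wx":0,"wy":0,"wz":0}]' 18
python3 - <<'E'
from h import *
st();s=grab_frame("side");crop(s,245,140,150,150,4,"pics/s5.png")
P=np.array([604,-36.]);p0=arm.observe()["tcp_pos"][:2]*1000;d=p0-P;a0=np.arctan2(d[1],d[0]);print("r",np.hypot(*d),"psi",np.degrees(a0))
for k in range(3):
  print("call",k);a=a0+np.radians(25)*k; b=P+54*np.array([np.cos(a),np.sin(a)]) if k else p0
  for i in range(1,9):
    c=a+np.radians(25)*i/8;print(np.round(P+54*np.array([np.cos(c),np.sin(c)])-b,1),round(25*i/8,1))
E
```

```text
time: 25.35
tcp_pos: [0.5704, 0.0066, 0.1654]
orientation: [0.937, 0.35, 0.004, -0.001]
wrist_force: [0.0, -0.7, 0.2]
grip_width: 0.0442
time: 26.35
tcp_pos: [0.5704, 0.0066, 0.1653]
orientation: [0.937, 0.35, 0.004, -0.001]
wrist_force: [0.1, 0.6, -0.1]
grip_width: 0.0176
26.35 [570.4   6.6 165.3] yaw 40.9 F [ 0.1  0.6 -0.1] j6 0.72 w 17.6
r 54.26887692235052 psi 128.25092547833816
call 0
[-2.1 -2.1] 3.1
[-4.3 -4.1] 6.2
[-6.3 -6.2] 9.4
[-8.2 -8.5] 12.5
[-10.  -10.8] 15.6
[-11.7 -13.2] 18.8
[-13.2 -15.7] 21.9
[-14.6 -18.3] 25.0
call 1
[-1.3 -2.7] 3.1
[-2.4 -5.4] 6.2
[-3.3 -8.2] 9.4
[ -4.1 -11. ] 12.5
[ -4.8 -13.9] 15.6
[ -5.3 -16.8] 18.8
[ -5.6 -19.7] 21.9
[ -5.8 -22.7] 25.0
call 2
[-0.  -2.9] 3.1
[ 0.1 -5.9] 6.2
[ 0.5 -8.8] 9.4
[  0.9 -11.7] 12.5
[  1.6 -14.6] 15.6
[  2.3 -17.4] 18.8
[  3.3 -20.2] 21.9
[  4.4 -23. ] 25.0
```

View pics/s5.png

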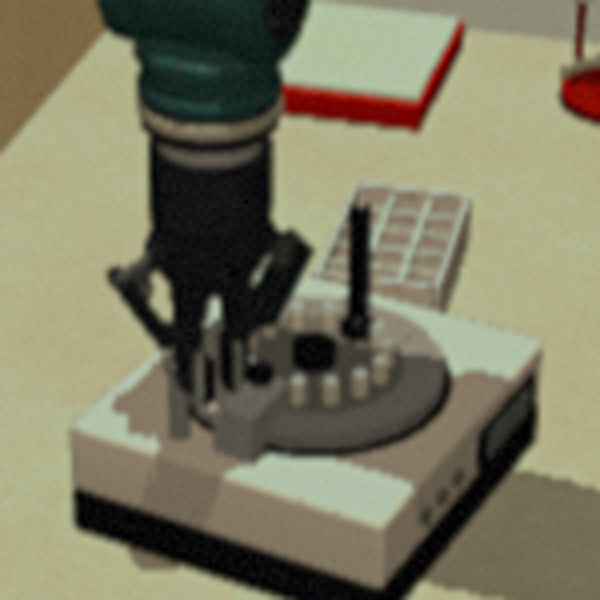

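The tab sits between the pads (at crop ~(208,380)). I'll sweep the keeper along its arc.

```bash
python3 -m creep '[{"x":-2,"y":-2,"z":0,"wx":0,"wy":0,"wz":3},{"x":-4.2,"y":-4.1,"z":0,"wx":0,"wy":0,"wz":6},{"x":-6.3,"y":-6.2,"z":0,"wx":0,"wy":0,"wz":9.5},{"x":-8.2,"y":-8.5,"z":0,"wx":0,"wy":0,"wz":12.5},{"x":-10,"y":-10.8,"z":0,"wx":0,"wy":0,"wz":15.5},{"x":-11.7,"y":-13.2,"z":0,"wx":0,"wy":0,"wz":19},{"x":-13.2,"y":-15.7,"z":0,"wx":0,"wy":0,"wz":22},{"x":-14.6,"y":-18.3,"z":0,"wx":0,"wy":0,"wz":25}]'
python3 -c "from h import *;st()"
python3 -m creep '[{"x":-1.3,"y":-2.7,"z":0,"wx":0,"wy":0,"wz":3},{"x":-2.4,"y":-5.4,"z":0,"wx":0,"wy":0,"wz":6},{"x":-3.3,"y":-8.2,"z":0,"wx":0,"wy":0,"wz":9.5},{"x":-4.1,"y":-11,"z":0,"wx":0,"wy":0,"wz":12.5},{"x":-4.8,"y":-13.9,"z":0,"wx":0,"wy":0,"wz":15.5},{"x":-5.3,"y":-16.8,"z":0,"wx":0,"wy":0,"wz":19},{"x":-5.6,"y":-19.7,"z":0,"wx":0,"wy":0,"wz":22},{"x":-5.8,"y":-22.7,"z":0,"wx":0,"wy":0,"wz":25}]'
python3 - <<'E'
from h import *
st();p=arm.observe()["tcp_pos"][:2]*1000-np.array([604,-36]);print(np.hypot(*p),np.degrees(np.arctan2(p[1],p[0]))%360);pin()
E
```

```text
time: 27.4
tcp_pos: [0.5558, -0.0117, 0.1653]
orientation: [0.839, 0.545, 0.004, -0.002]
wrist_force: [0.1, 0.2, -1.2]
grip_width: 0.0177
27.4 [555.8 -11.7 165.3] yaw 66.0 F [ 0.1  0.2 -1.2] j6 0.25 w 17.7
time: 28.4
tcp_pos: [0.55, -0.0344, 0.1654]
orientation: [0.7, 0.714, 0.003, -0.002]
wrist_force: [0.5, 0.5, 0.1]
grip_width: 0.0179
28.4 [550.  -34.4 165.4] yaw 91.1 F [0.5 0.5 0.1] j6 -0.23 w 17.9
53.97835295901395 178.30487628764067
pin blobs [(197, np.float64(310.6), np.float64(224.5))]
```

```bash
python3 -m creep '[{"x":0,"y":-2.9,"z":0,"wx":0,"wy":0,"wz":3},{"x":0.1,"y":-5.9,"z":0,"wx":0,"wy":0,"wz":6},{"x":0.5,"y":-8.8,"z":0,"wx":0,"wy":0,"wz":9.5},{"x":0.9,"y":-11.7,"z":0,"wx":0,"wy":0,"wz":12.5},{"x":1.6,"y":-14.6,"z":0,"wx":0,"wy":0,"wz":15.5},{"x":2.3,"y":-17.4,"z":0,"wx":0,"wy":0,"wz":19},{"x":3,"y":-19.5,"z":0,"wx":0,"wy":0,"wz":21},{"x":3,"y":-19.5,"z":0,"wx":0,"wy":0,"wz":21}]'
python3 -c "from h import *;st()"
python3 -m creep '[{"x":0.1,"y":-0.3,"z":0,"wx":0,"wy":0,"wz":0},{"x":0.2,"y":-0.6,"z":0,"wx":0,"wy":0,"wz":1},{"x":0.4,"y":-0.9,"z":0,"wx":0,"wy":0,"wz":1},{"x":0.5,"y":-1.2,"z":0,"wx":0,"wy":0,"wz":1},{"x":0.6,"y":-1.5,"z":0,"wx":0,"wy":0,"wz":1.5},{"x":0.7,"y":-1.7,"z":0,"wx":0,"wy":0,"wz":2},{"x":0.8,"y":-2,"z":0,"wx":0,"wy":0,"wz":2},{"x":0.8,"y":-2,"z":0,"wx":0,"wy":0,"wz":2}]'
python3 - <<'E'
from h import *
st();p=arm.observe()["tcp_pos"][:2]*1000-np.array([604,-36]);print(np.hypot(*p),np.degrees(np.arctan2(p[1],p[0]))%360)
s=grab_frame("side");crop(s,245,140,150,150,4,"pics/s6.png")
E
```

```text
time: 29.45
tcp_pos: [0.5531, -0.0542, 0.1653]
orientation: [0.558, 0.83, 0.003, -0.003]
wrist_force: [0.4, -0.9, 1.0]
grip_width: 0.0181
29.45 [553.1 -54.2 165.3] yaw 112.2 F [ 0.4 -0.9  1. ] j6 -0.64 w 18.1
time: 30.45
tcp_pos: [0.5538, -0.0562, 0.1653]
orientation: [0.543, 0.84, 0.003, -0.003]
wrist_force: [-0.3, 0.7, 0.7]
grip_width: 0.0179
30.45 [553.8 -56.2 165.3] yaw 114.2 F [-0.3  0.7  0.7] j6 -0.67 w 17.9
54.08965722611499 201.96042840662423
```

View pics/s6.png

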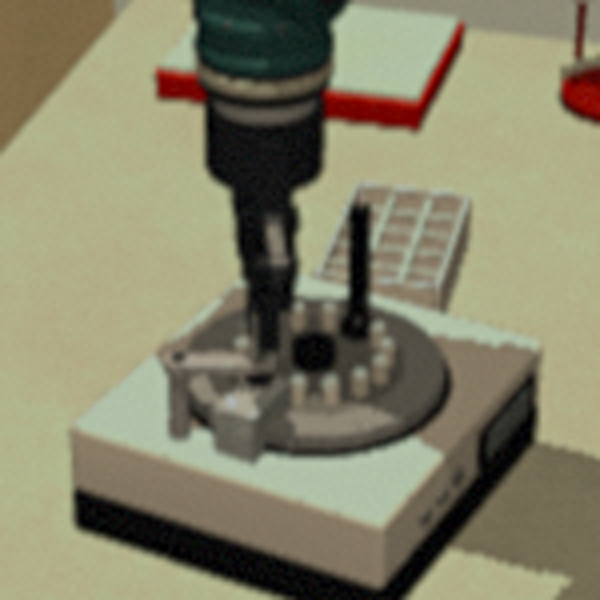

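The keeper arm now runs from the pivot (180,357) to over the pin (260,368), with the dropped pin's head beneath it. I'll push in small steps until the stop is felt.

```bash
cat > k.py <<'E'
from h import *
st();F=arm.observe()["wrist_force"];sys_exit=np.hypot(F[0],F[1])>4
import sys;sys.exit(int(sys_exit))
E
python3 -m creep '[{"x":0.1,"y":-0.3,"z":0,"wx":0,"wy":0,"wz":0},{"x":0.2,"y":-0.6,"z":0,"wx":0,"wy":0,"wz":0},{"x":0.4,"y":-0.9,"z":0,"wx":0,"wy":0,"wz":0},{"x":0.5,"y":-1.2,"z":0,"wx":0,"wy":0,"wz":0},{"x":0.6,"y":-1.5,"z":0,"wx":0,"wy":0,"wz":0},{"x":0.7,"y":-1.7,"z":0,"wx":0,"wy":0,"wz":0},{"x":0.8,"y":-2,"z":0,"wx":0,"wy":0,"wz":0},{"x":0.8,"y":-2,"z":0,"wx":0,"wy":0,"wz":0}]' >/dev/null; python3 k.py &&
python3 -m creep '[{"x":0.1,"y":-0.2,"z":0,"wx":0,"wy":0,"wz":0},{"x":0.2,"y":-0.4,"z":0,"wx":0,"wy":0,"wz":0},{"x":0.3,"y":-0.6,"z":0,"wx":0,"wy":0,"wz":0},{"x":0.4,"y":-0.8,"z":0,"wx":0,"wy":0,"wz":0},{"x":0.4,"y":-1,"z":0,"wx":0,"wy":0,"wz":0},{"x":0.4,"y":-1.1,"z":0,"wx":0,"wy":0,"wz":0},{"x":0.5,"y":-1.2,"z":0,"wx":0,"wy":0,"wz":0},{"x":0.5,"y":-1.2,"z":0,"wx":0,"wy":0,"wz":0}]' >/dev/null && python3 k.py &&
python3 -m creep '[{"x":0.1,"y":-0.2,"z":0,"wx":0,"wy":0,"wz":0},{"x":0.2,"y":-0.4,"z":0,"wx":0,"wy":0,"wz":0},{"x":0.3,"y":-0.6,"z":0,"wx":0,"wy":0,"wz":0},{"x":0.4,"y":-0.8,"z":0,"wx":0,"wy":0,"wz":0},{"x":0.4,"y":-1,"z":0,"wx":0,"wy":0,"wz":0},{"x":0.4,"y":-1.1,"z":0,"wx":0,"wy":0,"wz":0},{"x":0.5,"y":-1.2,"z":0,"wx":0,"wy":0,"wz":0},{"x":0.5,"y":-1.2,"z":0,"wx":0,"wy":0,"wz":0}]' >/dev/null && python3 k.py
```

```text
31.5 [554.6 -58.3 165.3] yaw 114.2 F [0.5 0.8 0.2] j6 -0.68 w 18.0
32.5 [555.  -59.  165.3] yaw 114.2 F [-2.   5.1  2.1] j6 -0.68 w 18.3
```

The stop is felt (5.5 N against the push), with the tab on the expected end point (~(554,-55)). I'll open, lift straight up and check.

```bash
python3 -m creep '[{"x":-0.3,"y":1,"z":0,"wx":0,"wy":0,"wz":0},{"x":-0.3,"y":1,"z":0,"wx":0,"wy":0,"wz":0},{"x":-0.3,"y":1,"z":0,"wx":0,"wy":0,"wz":0},{"x":-0.3,"y":1,"z":0,"wx":0,"wy":0,"wz":0},{"x":-0.3,"y":1,"z":12,"wx":0,"wy":0,"wz":0},{"x":-0.3,"y":1,"z":30,"wx":0,"wy":0,"wz":0},{"x":-0.3,"y":1,"z":50,"wx":0,"wy":0,"wz":0},{"x":-0.3,"y":1,"z":70,"wx":0,"wy":0,"wz":0}]' 44
python3 -m creep '[{"x":-6,"y":-10,"z":15,"wx":0,"wy":0,"wz":0},{"x":-20,"y":-30,"z":30,"wx":0,"wy":0,"wz":0},{"x":-36,"y":-55,"z":45,"wx":0,"wy":0,"wz":0},{"x":-52,"y":-80,"z":60,"wx":0,"wy":0,"wz":0},{"x":-68,"y":-105,"z":75,"wx":0,"wy":0,"wz":0},{"x":-84,"y":-130,"z":80,"wx":0,"wy":0,"wz":0},{"x":-98,"y":-150,"z":80,"wx":0,"wy":0,"wz":0},{"x":-98,"y":-150,"z":80,"wx":0,"wy":0,"wz":0}]'
python3 - <<'E'
from h import *
st();s=grab_frame("side");t=grab_frame("top")
a=cv2.resize(s["frame"][165:285,245:385,::-1],None,fx=4,fy=4,interpolation=cv2.INTER_CUBIC)
cv2.imwrite("pics/s7.png",a)
o=cv2.imread("pics/side0.png")
# bystander check: side-image differences round the bottle, cup and rack against the first picture
for n,(x0,y0,x1,y1) in dict(cup=(212,340,262,402),bottle=(285,348,330,415),rack=(325,182,366,214)).items():
    d=cv2.absdiff(o,np.ascontiguousarray(s["frame"][:,:,::-1]))[y0:y1,x0:x1].max(2);print(n,"mean diff",d.mean().round(1),"frac>50",(d>50).mean().round(3))
E
```

```text
time: 33.5
tcp_pos: [0.5547, -0.058, 0.2368]
orientation: [0.543, 0.84, 0.003, -0.003]
wrist_force: [0.1, -0.4, 0.1]
grip_width: 0.0442
time: 34.5
tcp_pos: [0.4561, -0.209, 0.3176]
orientation: [0.544, 0.839, 0.003, -0.003]
wrist_force: [-0.3, 0.4, 0.6]
grip_width: 0.0439
34.5 [ 456.1 -209.   317.6] yaw 114.1 F [-0.3  0.4  0.6] j6 -1.02 w 43.9
cup mean diff 14.1 frac>50 0.0
bottle mean diff 13.1 frac>50 0.0
rack mean diff 24.1 frac>50 0.101
```

View pics/s7.png

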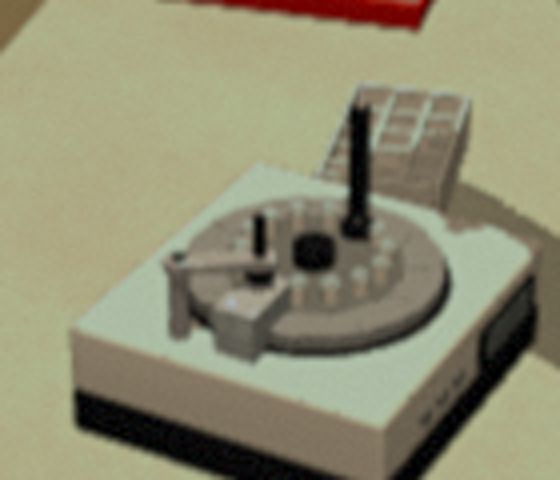

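The keeper lies over the dropped pin, with its tab at crop (260,235) and the head just beneath. The rack's outline is unchanged, so its image difference comes from the arm's shadow and the post in front of it. Everything is released, so I'm handing in.

```bash
python3 -c "
from h import *
print(arm.job_done());st()"
```

```text
the job is handed in; nothing more can be done
None
the job is handed in; nothing more can be done
```

I turned the carousel clockwise, the short way, with a loosely caged crank post. The last stretch was in 2 mm steps, each checked by camera and force. The pin dropped about 0.15 rad past nominal, and the push never read above about 6 N. I then swung the keeper round until I felt its stop at 5.5 N, opened the gripper, retreated and handed in at about 34.5 s.

**Last checks:**
- **Pin:** its head moved down from row 228.5 to 233.1 in the side view when it dropped. In the last picture it sits low, under the keeper.
- **Keeper:** the tab's final place matched the predicted end point at 1.5 rad to within about 1 mm, worked out from the arm's position. I did not measure the keeper angle directly in an image.
- **Robot:** the wrist force was about zero, so nothing was touching it.
- **Bystanders:** the cup and bottle showed no significant change from the first picture. The rack area differed in 10% of its pixels. I put this down to the crank post and the arm's shadow crossing it, because its outline looked unmoved, but I did not measure its position.

**Disagreements and stops on the way:**
- The side view read a steady 1 to 2 px (up to about 7 mm) off the top view, so I relied mainly on the top view.
- The first moves were refused because rows lacked some of the required keys.
- The step-checking script stopped the search twice without cause, once from a bug in its exit code and once on an unrelated dark blob. I fixed both.

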